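Seat the ink-cup plate on its pins

TASK

The aluminium ink-cup plate lies crooked on top of the two locating pins of its black stand. Using only the fingertips or the outside of the fingers, push it gently up against the stand's fence and nudge it sideways along the fence until its two small holes drop over the two pins and it lies flat on the deck. Do not grip, lift or force the plate, leave everything else where it stands, and finish clear of it all.

Things in the scene. Friction and masses are not known exactly. Their poses are not given: they have to be found in the camera images.
- stand: Black stand, fixed to the table. Origin on the table surface; z up, x towards its fence, y along the fence. Deck top 30 mm above the table, x -33 to +46, y -68 to +68 mm. Fence: low wall on the deck's +x edge, inner face at x = +46 mm, 7 mm thick, y -85 to +85 mm (as long as the plate), top 46 mm above the table; a screw head on its top marks the y of each pin.
- pin_right (a point): Top centre of the stand's -y locating pin: steel, 8 mm in diameter, chamfered, 6 mm proud of the deck, at x = +22, y = -45, z = 36 mm in the stand's frame (24 mm in from the fence's face). Hidden under the plate at the start.
- pin_left (a point): Top centre of the stand's +y locating pin, the same but at y = +45 mm, also under the plate. With the plate touching the fence squarely, its holes are within 1 mm of the pins' line.
- plate: Loose flat aluminium plate, 90 (x) by 170 (y) by 6 mm, 0.2 to 0.33 kg; slides at a few newtons. Origin: middle of its underside, z up. At the start it lies on the pins' tops, sloping 0.11 rad down to the stand's -x, shifted 10-14 mm to -x, 18-34 mm to -y, turned up to 0.09 rad. Seated: origin 30 mm above the stand's, ends level with the fence's, overhanging the deck 12 mm at -x and 17 mm at the y ends.
- hole_right (a point): Centre, on the underside, of the plate's -y locating hole (for pin_right): 12 mm in diameter, at x = +22, y = -45 mm in the plate's frame. It drops over its pin with 2 mm of play all round. (The row of five 16 mm holes at x = -20 mm is for cups, not pins.)
- hole_left (a point): Centre, on the underside, of the plate's +y locating hole (for pin_left), the same but at y = +45 mm. The plate's overhanging edges can be pushed with fingertips that reach below the deck's top, clear of the stand's sides.
- ink_a: Bystander, leave it: one of two small round ink bottles with caps, loose, 32 mm across, 75 mm tall (grey body); origin at the centre of its underside.
- ink_b: Bystander, leave it: the other small round ink bottle, loose, 32 mm across, 75 mm tall (black body); origin at the centre of its underside.
- tape: Bystander, leave it: roll of paper tape lying flat, loose, 90 mm across, 25 mm tall; origin at the centre of its underside.
- grip: Bystander, leave it: turned steel machine grip standing on end, loose, 30 mm across, 58 mm tall; origin at the centre of its underside.
- cup: Bystander, leave it: small open steel cup, loose, 60 mm across, 50 mm tall; origin at the centre of its underside.
- jar: Bystander, leave it: clear jar with steel lid, loose, 60 mm across, 70 mm tall; origin at the centre of its underside.
- driver: Bystander, leave it: screwdriver lying on the table, loose, 160 mm long; origin at the centre of its underside.
There are look-alikes about, which are no part of the job. Leave any purple or turquoise look-alike of the stand alone. Of the things that look like the plate, the smaller one is meant.

How it is judged (in metres and radians):
At the end, for the whole second after the job is handed in: Both locating holes are within 3.5 mm (sideways) of their pins and their undersides less than 2.5 mm above the deck, the plate is level within 0.03 rad and at rest, and no bystander has moved more than 15 mm (horizontal distance between hole_right and pin_right below 0.0035 m and horizontal distance between hole_left and pin_left below 0.0035 m and z of each of hole_right, hole_left in the frame of stand below 0.0325 m and angle between plate's own z axis and vertical below 0.03 rad and linear speed of plate below 0.01 m/s and angular speed of plate below 0.1 rad/s and not (distance of any of ink_a, ink_b, tape, grip, cup, jar, driver from where it was at the start of the episode above 0.015 m)); the robot touches nothing.
It fails at once if the plate is lifted: its underside's centre rises more than 15 mm above the deck (height (world z) of plate above 0.045 m).
It fails at once if the plate is tipped more than 0.3 rad (angle between plate's own z axis and vertical above 0.3 rad).
It fails at once if the plate is pinched or forced: more than 40 N between fingers and plate (contact force between the fingers and plate above 40 N).
It fails at once if another thing on the table is moved by more than 15 mm (distance of any of ink_a, ink_b, tape, grip, cup, jar, driver from where it was at the start of the episode above 0.015 m).
It also fails if it takes over 58 s, if anything falls off the work surface, if the arm or the gripper's body presses on something with over 40 N, if the wrist force passes 120 N, or if a joint passes its speed limit or range.

ROBOT

A 6-joint arm with a two-finger parallel gripper is mounted at the origin on the work surface. World frame = base frame: x ahead of the robot, y to its left, z up, the work surface at z = 0. Lengths are in mm, angles in rad, forces in N, time in s.
With the tool pointing down it reaches from about 350 to 775 mm from the base axis. Payload 7.3 kg.
Tool frame: the origin (TCP) lies between the finger pads; the fingertips stand 8 mm ahead of it and the grasp point (between the pads) lies 11 mm behind it; y points along the fingers, z is the direction in which the jaws open and shut, and the axes are right-handed (so a half turn about y gives the same grasp; the last joint's range is limited). The gripper opens to 92 mm and grips with 3 to 60 N. Pads are 19 mm wide; open, the fingers measure 130 mm over their backs; the gripper's body (75 mm by 190 mm) begins 47 mm behind the grasp point.
Start: joints at [-0.146, 0.342, 1.524, -0, 1.275, -0.146], TCP at [525.018, 0.02, 234.741] pointing down, gripper open.
Joint ranges: [-2.53, 2.53], [-0.77, 2.02], [0.04, 2.7], [-1, 4.14], [0.28, 2.66], [-3.11, 3.11]. Speed limits (rad/s): [2.57, 2.57, 3.14, 3.14, 3.14, 3.14].

INTERFACE

Orientations are given as [roll, pitch, yaw] about the fixed x, y, z axes, in that order (R = Rz(yaw) Ry(pitch) Rx(roll)).
In Python, from plant import bot, vision, job gives the robot as it stands. The module is installed in compiled form; this text tells all that it offers.
- The arm moves only by the tool arm_command, never from a script. Its argument "deltas" is a list of rows, each a list of 4 numbers: the shift along the tool's x, y, z in m, then the turn about the tool's y in degrees. In form: [[x, y, z, twist], ...]. A call has 1 to 5 rows; each row shifts and turns the commanded pose from where the row before left it, along the tool's axes as they then stand; what a row does not reach is not made up. A row lasts 1/10 s, in which the tool goes at most 50 mm and 8.59 degrees, less where a joint would pass 70% of its speed; a pose out of reach is approached as far as the arm can. A call is refused whole if a number of a shift passes 0.05 or a number of a turn 8.59, either way. A call with a gripper value outside its range is refused whole. "claw" is the closure in counts, from 0 (fully open) to 255 (shut), set as the call begins (left out, the last holds). The fingers move at their own pace and stop on an object; the grip force is fixed at half the most. Time passes only in rows, so rows that do not move let the fingers close. It gives the time, the measured TCP pose, the force and the opening at its end, in the units of the state.
- bot.get_obs(): the state, without advancing time (a new reading comes with each control period).
- vision.capture(name): name is "scene" or "side" or "wrist"; returns a dict with "img" (480x640x3 uint8, red, green, blue), "camera_matrix" (3x3 intrinsics, pixels), "world_to_cam" (4x4, takes a point from world to camera coordinates); the wrist camera has in their place "mount" (4x4, takes a point from camera to tool coordinates, whose origin is the TCP and whose axes are the tool frame's). Camera axes: x right, y down, z forward; pixel columns grow to the right and rows downward; lengths in mm; the calibration is good to about 2 mm. A picture is of the moment at which its call begins: read the wrist's pose just before it. There is no depth.
- job.close_job(): hands the job in, once; it reports no verdict.
Trained networks look in a picture, given as the dict that the camera call returned (one of the last four; its "shot" number tells which), for a name from the list of things; names that differ only in an ending like _2 or _b are one class to them, and where a whole thing is asked for, a point or a joint stands for the part that bears it (a point fixed in the world has none). Each returns a list of dicts, best first, with "confidence" (0 to 1); they miss things now and then, are a little off and sometimes report something else, mostly with a low value. They report only what shows in the picture. A call takes as long as a camera call. They do not tell look-alikes from the thing itself.
- vision.find_in(picture, name): "xyz" ([x, y, z] in mm, in the coordinates of the camera as it stood for that picture, good to about 4 mm: the middle of the surface that is visible of it).
- vision.regions_of(picture, name): "mask" (480x640 bool, what is visible of it).
The state is a dict: "time": time; "joint_positions": joint angles; "dq": joint speeds; "tau": joint torques, N m; "tool_pos": TCP position; "tcp_rot": TCP orientation; "contact_force": force on the tool from outside, world axes, zero at the start; "moment": the same for the moment, N m; "grip_width": finger opening in mm.
Only numpy, scipy, OpenCV 4.12 (cv2) and the standard library are available. Lean on these libraries where they do the work, as an engineer would, in place of code of your own. Each camera call takes 0.05 s, during which the arm holds its last target. There are 200 camera calls.

## Working session

There is one attempt and no reset: what is moved stays moved. The work goes in short steps, Python scripts to look and compute and a tool call to move; the robot and the scene stay as the last step left them, time stands still between calls to the robot, and variables do not carry over. Pictures are saved under pics/ and viewed, about 8 in all and at most 12, crops included, and the job is handed in when it is done.

Besides the shell and the picture viewer there is one more tool, called after "Emit:" as name(argument=value, ...) on one line, values as JSON. arm_command: Moves the arm, as the interface text tells. Its arguments: {"type":"object","properties":{"deltas":{"type":"array","items":{"type":"array","items":{"type":"number"}}},"claw":{"type":"number"}},"required":["deltas"]}

```bash
mkdir -p pics; cat > h.py <<'E'
import numpy as np, cv2
from plant import bot, vision, job
from scipy.spatial.transform import Rotation as R
def T():
    o=bot.get_obs(); M=np.eye(4); M[:3,:3]=R.from_euler('xyz',o['tcp_rot']).as_matrix(); M[:3,3]=o['tool_pos']; return M
def cap(n):
    t=T(); p=vision.capture(n)
    c2w = t@p['mount'] if n=='wrist' else np.linalg.inv(p['world_to_cam'])
    return p,c2w
def save(p,f,crop=None,s=1):
    im=p['img'][:,:,::-1]
    if crop: x0,y0,x1,y1=crop; im=im[y0:y1,x0:x1]
    cv2.imwrite('pics/'+f,cv2.resize(im,None,fx=s,fy=s,interpolation=cv2.INTER_CUBIC))
def ray(p,c2w,uv,z):
    uv=np.atleast_2d(np.array(uv,float)); d=(np.linalg.inv(p['camera_matrix'])@np.c_[uv,np.ones(len(uv))].T).T@c2w[:3,:3].T
    o=c2w[:3,3]; return o+d*((z-o[2])/d[:,2])[:,None]
def proj(p,c2w,X):
    X=np.atleast_2d(X); q=(X-c2w[:3,3])@c2w[:3,:3]; q=q@p['camera_matrix'].T; return q[:,:2]/q[:,2:]
E
python3 - <<'E'
from h import *
print(bot.get_obs())
for n in ['scene','side','wrist']:
    p,c=cap(n); save(p,n+'0.png'); print(n,c.round(2).tolist())
    for k in ['plate','stand','hole_left','pin_left','ink_a','tape','grip','cup','jar','driver']:
        for d in vision.find_in(p,k)[:3]:
            x=(c@np.r_[d['xyz'],1])[:3]; print(k,round(d['confidence'],2),x.round(0),proj(p,c,x).round(0))
E
```

```text
{'time': 0.0, 'joint_positions': array([-1.46034606e-01,  3.42741905e-01,  1.52502505e+00,  4.67228951e-05,
        1.27541710e+00, -1.46003058e-01]), 'dq': array([ 0.0015149 , -0.00054864, -0.00141433, -0.00134401, -0.00083982,
       -0.00030655]), 'tau': array([ 7.61924657e-04, -4.31245601e+01, -2.44219762e+01,  7.17750052e-02,
        5.59406646e-02, -1.04314388e-04]), 'tool_pos': array([5.24597539e+02, 7.72944737e-02, 2.34032208e+02]), 'tcp_rot': array([-1.57236429e+00,  2.75726831e-04, -1.57084173e+00]), 'contact_force': array([-0.1498556 ,  0.00709893,  0.21213636]), 'moment': array([ 0.00510079,  0.04233942, -0.0364855 ]), 'grip_width': 91.74033976739133}
scene [[0.68, 0.46, -0.56, 1135.98], [0.73, -0.43, 0.53, -615.05], [0.01, -0.77, -0.63, 761.55], [0.0, 0.0, 0.0, 1.0]]
plate 0.83 [ 316. -375.    7.] [[105. 292.]]
plate 0.63 [558. -62.  37.] [[318. 267.]]
stand 0.97 [357. -98.  30.] [[237. 229.]]
stand 0.73 [606. -37.  31.] [[345. 276.]]
stand 0.58 [ 677. -305.   30.] [[256. 380.]]
hole_left 0.58 [ 315. -376.   10.] [[104. 290.]]
hole_left 0.57 [557. -56.  37.] [[320. 265.]
[... 1297 characters left out ...]
26.  23.] [[215. 361.]]
wrist [[1.0, 0.0, 0.0, 524.95], [0.0, -0.95, -0.3, 83.67], [0.0, 0.3, -0.95, 384.63], [0.0, 0.0, 0.0, 1.0]]
plate 0.76 [551. -37.  41.] [[341. 247.]]
plate 0.6 [ 347. -269.    6.] [[191. 396.]]
stand 0.97 [336. -53.  31.] [[151. 258.]]
stand 0.94 [596.   4.  29.] [[382. 208.]]
hole_left 0.97 [553. -37.  39.] [[343. 246.]]
hole_left 0.49 [ 348. -271.    5.] [[192. 396.]]
pin_left 0.96 [598.   4.  30.] [[385. 208.]]
pin_left 0.68 [341. -53.  29.] [[156. 257.]]
pin_left 0.59 [ 656. -229.   31.] [[418. 385.]]
ink_a 0.63 [662.  -9.  48.] [[449. 224.]]
ink_a 0.59 [656.  54.  47.] [[449. 163.]]
tape 0.71 [557. 182.  26.] [[351.  21.]]
grip 0.89 [443.  99.  58.] [[229. 114.]]
```

View pics/scene0.png

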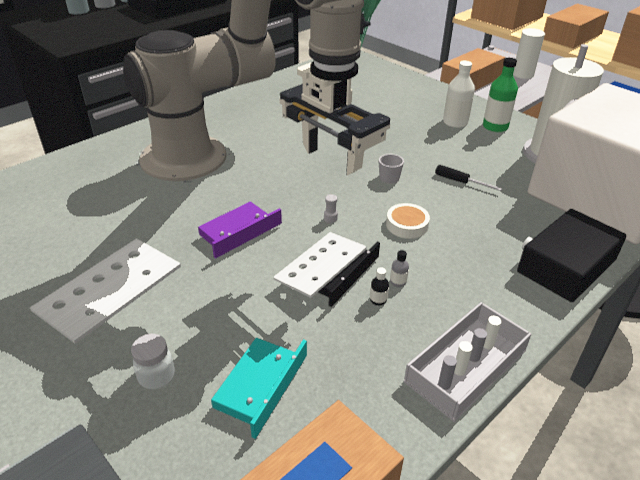

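View pics/wrist0.png

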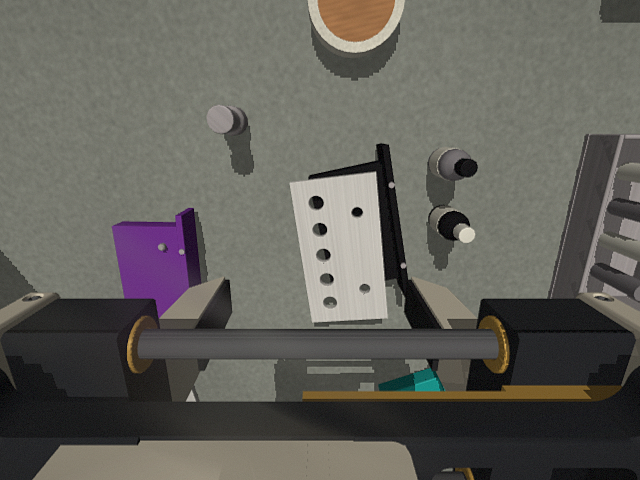

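The wrist view shows the target plate at (341,247) and its black stand, with the fence to the right and screw heads near (391,185) and (403,266). Things that could be mistaken for them are the large plate at scene (105,292), the purple stand at (237,229) and the turquoise stand at (256,380). I choose the small plate at scene (318,267) on the black stand, and check it in a close crop.

```bash
python3 - <<'E'
from h import *
p,c=cap('wrist'); save(p,'w1.png',(270,130,430,335),2.9)
for d in vision.regions_of(p,'plate')[:2]:
    m=d['mask'].astype(np.uint8); print(m.sum(), d['confidence'])
    k=max(cv2.findContours(m,0,2)[0],key=cv2.contourArea)
    print(cv2.boxPoints(cv2.minAreaRect(k)).round(1).tolist(), cv2.approxPolyDP(k,6,True)[:,0].tolist())
E
```

```text
11142 0.73
[[289.29998779296875, 178.6999969482422], [375.3999938964844, 171.60000610351562], [387.6000061035156, 317.8999938964844], [301.5, 325.0]] [[374, 172], [290, 185], [312, 321], [387, 317]]
3380 0.31
[[308.8999938964844, 176.8000030517578], [374.6000061035156, 128.0], [464.5, 249.10000610351562], [398.79998779296875, 297.8999938964844]] [[379, 144], [373, 162], [309, 177], [376, 173], [384, 278], [396, 279], [404, 294], [388, 146]]
```

View pics/w1.png

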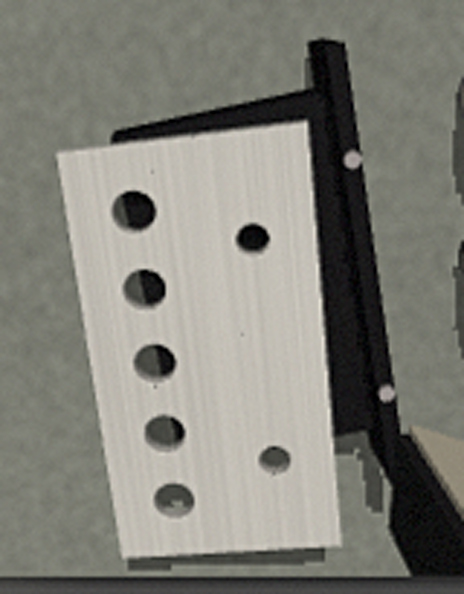

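```bash
cat > fit.py <<'E'
from h import *
from scipy.optimize import least_squares
def rz(a): return R.from_euler('z',a).as_matrix()
def stand(p,c,uv,pts):
    f=lambda q:(proj(p,c,np.array(pts)@rz(q[2]).T+[q[0],q[1],0])-uv).ravel()
    return least_squares(f,[560,-30,0.1])
def plate(p,c,uv,pts,q0,tilt=.11,z0=None):
    # tilt down to -x about plate y
    f=lambda q:(proj(p,c,np.array(pts)@(rz(q[2])@R.from_euler('y',-tilt).as_matrix()).T+[q[0],q[1],z0])-uv).ravel()
    return least_squares(f,q0)
E
python3 - <<'E'
from fit import *
p,c=cap('wrist')
f=lambda l:np.array(l)/2.9+[270,130]
s=stand(p,c,f([[353,160],[387,394],[308,42],[344,42]]),[[49.5,45,47],[49.5,-45,47],[46,85,46],[53,85,46]])
print('stand',s.x,s.fun.round(1))
C=[[-45,85,6],[45,85,6],[45,-85,6],[-45,-85,6],[22,45,6],[22,-45,6]]
uv=f([[57,153],[307,121],[341,546],[122,557],[253,238],[275,460]])
# underside centre height: pin top 36 at plate x=34 
r=plate(p,c,uv,C,[550,-30,0],.11,36-.11*34)
print('plate',r.x,r.fun.round(1))
q=rz(s.x[2]).T@np.r_[r.x[:2]-s.x[:2],0]; print('rel',q,r.x[2]-s.x[2])
for a in[[22,45,0],[22,-45,0],[46,0,0],[-33,68,0],[-33,-68,0]]: print(a,rz(s.x[2])@a+np.r_[s.x[:2],0])
for n in ['ink_a','ink_b','grip','tape']:
  for d in vision.find_in(p,n)[:2]: print(n,d['confidence'],(c@np.r_[d['xyz'],1])[:3])
E
```

```text
stand [ 5.60587286e+02 -2.30719662e+01  2.32227854e-01] [-1.7 -0.3  0.3 -0.7  3.4  1.3 -2.  -0.4]
plate [ 5.51861175e+02 -4.53512826e+01  1.34648654e-01] [-0.2 -0.6  0.1 -0.   0.3 -0.1 -0.1  0.5 -0.1  0.2  0.   0.1]
rel [-13.61936631 -19.67297139   0.        ] -0.09757920017683386
[22, 45, 0] [571.64014297  25.78327242   0.        ]
[22, -45, 0] [592.35329579 -61.80077464   0.        ]
[46, 0, 0] [605.35246527 -12.48524369   0.        ]
[-33, 68, 0] [512.82319737  35.50782439   0.        ]
[-33, -68, 0] [544.12307276 -96.84140229   0.        ]
ink_a 0.9 [660.63870347  -7.18752787  48.12131644]
ink_a 0.68 [657.51286045  57.33912398  45.15478545]
ink_b 0.9 [660.63870347  -7.18752787  48.12131644]
ink_b 0.68 [657.51286045  57.33912398  45.15478545]
grip 0.57 [441.3911532   96.57035885  57.55066653]
tape 0.8 [557.9678728  183.31205124  26.29883063]
```

```bash
python3 - <<'E'
from fit import *
p,c=cap('wrist')
f=lambda l:np.array(l)/2.9+[270,130]
s=stand(p,c,f([[353,160],[387,394],[344,42],[113,134]]),[[49.5,45,47],[49.5,-45,47],[53,85,46],[-33,68,30]])
print('stand',s.x,s.fun.round(1))
S=s.x; np.save('S.npy',S)
P=np.array([551.86,-45.35,0.1346])
q=rz(S[2]).T@np.r_[P[:2]-S[:2],0]; print('rel',q,P[2]-S[2])
for n,X in dict(ink_a=[660.6,-7.2,0],ink_b=[657.5,57.3,0],grip=[441.4,96.6,0],tcp=[525,0,0]).items(): print(n,(rz(S[2]).T@(np.array(X)-[S[0],S[1],0])).round(1))
print(T().round(3).tolist())
E
```

```text
stand [ 5.60901365e+02 -2.21531988e+01  2.03932526e-01] [ 0.2 -0.2 -0.3 -0.1  1.1 -0.4 -1.   0.8]
rel [-13.55186846 -20.88503617   0.        ] -0.06933252584402871
ink_a [100.7  -5.5   0. ]
ink_b [110.7  58.2   0. ]
grip [-93.  140.5   0. ]
tcp [-30.7  29.    0. ]
[[0.0, 0.0, 1.0, 525.012], [-1.0, 0.0, 0.0, 0.037], [-0.0, -1.0, 0.0, 234.731], [0.0, 0.0, 0.0, 1.0]]
```

The plate sits at (-13.6,-20.9) mm and -0.07 rad in the stand's frame, inside the stated spread, and the close crop confirms the choice. Next I turn the jaws along the fence, go behind the -x edge, and push with both open fingers.

Emit:
arm_command(deltas=[[0, 0, 0, 8.5], [0, 0, 0, 8.5], [0, 0, 0, 8.5], [0, 0, 0, 8.5], [0, 0, 0, 8.5]])

```text
time: 2.55
tool_pos: [525.0, 0.0, 234.7]
tcp_rot: [-1.571, 0.0, -2.319]
contact_force: [-0.7, 0.6, 0.8]
grip_width: 92.0
```

Emit:
arm_command(deltas=[[0, 0, 0, 8.5], [0, 0, 0, 8.5], [0, 0, 0, 8.5], [0, 0, 0, 8.5], [0, 0, 0, 1.8]])

```text
time: 3.05
tool_pos: [525.0, 0.0, 234.7]
tcp_rot: [-1.571, 0.0, -2.942]
contact_force: [-0.1, 0.3, 0.1]
grip_width: 91.7
```

Emit:
arm_command(deltas=[[0.02, 0, 0.016, 0], [0.02, 0, 0.016, 0], [0.017, 0.02, 0.017, 0], [0, 0.04, 0, 0], [0, 0.04, 0, 0]])

```text
time: 3.55
tool_pos: [479.4, -60.3, 134.5]
tcp_rot: [-1.569, 0.003, -2.939]
contact_force: [-0.1, -0.3, 0.8]
grip_width: 91.6
```

```bash
cat > rel.py <<'E'
from h import *
S=np.load('S.npy'); t=T(); Q=R.from_euler('z',S[2]).as_matrix()
o=bot.get_obs(); print('t',round(o['time'],2),'tcp in stand',(Q.T@(t[:3,3]-[S[0],S[1],0])).round(1),'force stand',(Q.T@o['contact_force']).round(2),'grip',o['grip_width'])
print((Q.T@t[:3,:3]).round(3).tolist())
E
python3 rel.py
python3 - <<'E'
from h import *
p,c=cap('wrist'); save(p,'w2.png')
E
```

```text
t 3.55 tcp in stand [-87.5 -20.9 134.5] force stand [-0.18 -0.22  0.79] grip 91.55314918812839
[[-1.0, 0.003, -0.001], [0.001, -0.001, -1.0], [-0.003, -1.0, 0.001]]
```

View pics/w2.png

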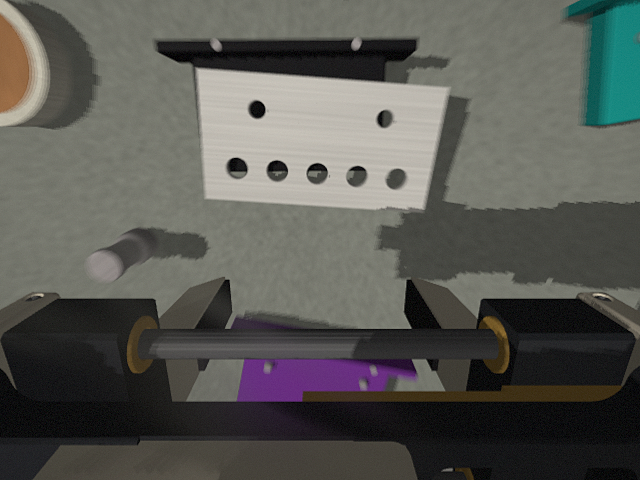

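The view shows the fence running level with the image rows (screws at (216,45) and (356,44)), so the jaws are parallel to it. The plate is at about (322,140), and the purple stand is well beyond the fingers. I now descend beside the plate and advance.

Emit:
arm_command(deltas=[[0, 0.04, 0, 0], [0, 0.04, 0, 0], [0, 0.028, 0, 0], [0, 0, 0, 0]])

```text
time: 4.0
tool_pos: [477.2, -58.9, 24.4]
tcp_rot: [-1.574, -0.006, -2.937]
contact_force: [-0.5, 0.0, 0.8]
grip_width: 91.2
```

Emit:
arm_command(deltas=[[-0.003, 0, 0, 0], [-0.003, 0, 0, 0], [-0.003, 0, 0, 0], [-0.003, 0, 0, 0], [-0.002, 0, 0, 0]])

```text
time: 4.5
tool_pos: [493.4, -56.7, 27.5]
tcp_rot: [-1.57, 0.001, -2.937]
contact_force: [-0.9, -0.7, 0.4]
grip_width: 91.6
```

Emit:
arm_command(deltas=[[-0.002, 0, 0, 0], [-0.002, 0, 0, 0], [-0.002, 0, 0, 0], [-0.001, 0, 0, 0], [-0.001, 0, 0, 0]])

```text
time: 5.0
tool_pos: [500.2, -54.9, 26.6]
tcp_rot: [-1.571, -0.001, -2.937]
contact_force: [-4.6, -0.8, 2.2]
grip_width: 91.7
```

```bash
python3 rel.py
```

```text
t 5.0 tcp in stand [-66.1 -19.8  26.6] force stand [-4.69  0.18  2.22] grip 91.7482967798681
[[-1.0, -0.001, 0.0], [-0.0, 0.0, -1.0], [0.001, -1.0, -0.0]]
```

Emit:
arm_command(deltas=[[-0.0015, 0, 0, 0], [-0.0015, 0, 0, 0], [-0.0015, 0, 0, 0], [-0.0015, 0, 0, 0], [-0.001, 0, 0, 0]])

```text
time: 5.5
tool_pos: [507.0, -53.6, 26.7]
tcp_rot: [-1.571, -0.001, -2.937]
contact_force: [-7.3, -2.1, 5.8]
grip_width: 91.8
```

Emit:
arm_command(deltas=[[-0.001, 0, 0, 0], [-0.001, 0, 0, 0], [-0.001, 0, 0, 0], [-0.0005, 0, 0, 0], [0, 0, 0, 0]])

```text
time: 6.0
tool_pos: [509.6, -52.9, 26.7]
tcp_rot: [-1.572, -0.003, -2.937]
contact_force: [-9.4, -1.7, 6.8]
grip_width: 91.9
```

Emit:
arm_command(deltas=[[-0.0005, 0, 0, 0], [-0.0005, 0, 0, 0], [-0.0005, 0, 0, 0], [-0.0005, 0, 0, 0], [0, 0, 0, 0]])

```text
time: 6.5
tool_pos: [510.8, -52.5, 26.7]
tcp_rot: [-1.572, -0.004, -2.937]
contact_force: [-11.0, -1.8, 9.2]
grip_width: 91.4
```

```bash
python3 rel.py; python3 - <<'E'
from h import *
p,c=cap('wrist'); save(p,'w3.png')
E
```

```text
t 6.5 tcp in stand [-55.2 -19.6  26.7] force stand [-11.13   0.42   9.17] grip 91.35607035903622
[[-1.0, -0.004, 0.001], [-0.001, 0.001, -1.0], [0.004, -1.0, -0.001]]
```

View pics/w3.png

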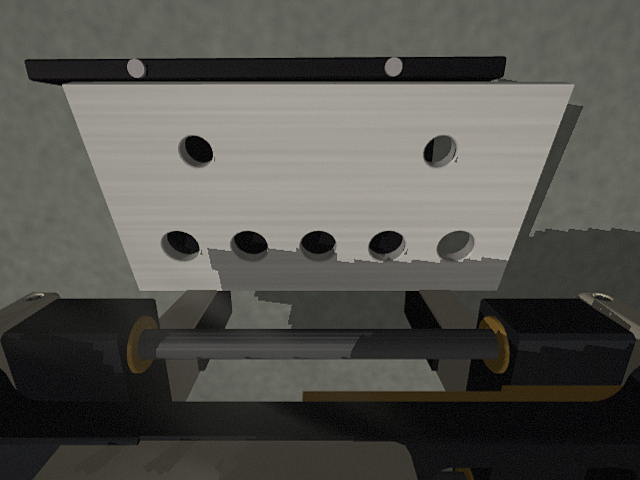

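The plate is square to the fence: its top edge is at row 83, against the fence's inner edge at about row 80. The holes are at (196,151) and (440,151), still shifted to -y. I now fit the sideways distance.

```bash
python3 - <<'E'
from fit import *
p,c=cap('wrist'); S=np.load('S.npy')
s=stand(p,c,np.array([[136.5,68],[393.5,67],[25,60],[505,57]]),[[49.5,45,47.5],[49.5,-45,47.5],[53,85,46],[53,-85,46]])
print('stand',s.x,s.fun.round(1), S)
C=[[-45,85,6],[45,85,6],[45,-85,6],[-45,-85,6],[22,45,6],[22,-45,6]]
for tl in (.11,.08):
  r=plate(p,c,np.array([[139,290],[64,84],[574,84],[497,290],[196,151],[440,151]]),C,[550,-30,.2],tl,36-tl*21)
  print('plate',r.x,r.fun.round(1)); print('rel',rz(s.x[2]).T@np.r_[r.x[:2]-s.x[:2],0],r.x[2]-s.x[2])
E
```

```text
stand [ 5.60001825e+02 -2.24954882e+01  2.10001574e-01] [-0.7  1.2  0.1  0.7 -2.4 -0.4  3.1 -0.3] [ 5.60901365e+02 -2.21531988e+01  2.03932526e-01]
plate [ 5.65287336e+02 -4.02737151e+01  2.04669919e-01] [ -1.    2.1  18.9  -2.3 -19.7  -2.2   1.6   2.7   6.6  -4.1  -6.   -3.9]
rel [  1.46331733 -18.48947507   0.        ] -0.005331654618955267
plate [ 5.65273030e+02 -4.02755430e+01  2.04662351e-01] [ -3.3   4.   20.   -2.9 -20.8  -2.9   3.8   4.6   6.5  -4.7  -6.   -4.5]
rel [  1.44894418 -18.48828048   0.        ] -0.005339223359435458
```

```bash
cat >> fit.py <<'E'
def plate5(p,c,uv,pts,q0,S):
    # q: x,y (stand frame), yaw rel, tilt, z of underside centre
    def g(q):
        X=np.array(pts)@(rz(q[2])@R.from_euler('y',-q[3]).as_matrix()).T+[q[0],q[1],q[4]]
        return proj(p,c,X@rz(S[2]).T+[S[0],S[1],0])
    return least_squares(lambda q:(g(q)-uv).ravel(),q0,x_scale=[10,10,.1,.1,10])
C=[[-45,85,6],[45,85,6],[45,-85,6],[-45,-85,6],[22,45,6],[22,-45,6]]
E
python3 - <<'E'
from fit import *
p,c=cap('wrist'); S=[560,-22.5,.207]
r=plate5(p,c,np.array([[139,290],[64,84],[574,84],[497,290],[196,151],[440,151]]),C,[1,-19,0,.11,34],S)
print(r.x,r.fun.round(1))
E
```

```text
[ 1.54807838e+00 -1.84629001e+01 -2.20513396e-03  2.43185082e-01
  3.80512833e+01] [ 0.6 -0.1 -0.5 -0.6 -0.3 -0.5 -0.   0.5  0.5  0.4 -0.1  0.5]
```

The push has tipped the plate to 0.24 rad: it jack-knifed between the low push and the fence. I back off slowly at once.

Emit:
arm_command(deltas=[[0.0005, 0, 0, 0], [0.0005, 0, 0, 0], [0.0005, 0, 0, 0], [0.0005, 0, 0, 0], [0.0005, 0, 0, 0]])

```text
time: 7.15
tool_pos: [510.8, -52.9, 26.7]
tcp_rot: [-1.571, 0.001, -2.937]
contact_force: [-1.8, 0.6, -0.5]
grip_width: 91.9
```

Emit:
arm_command(deltas=[[0.0005, 0, 0, 0], [0.0005, 0, 0, 0], [0.001, 0, 0, 0], [0.001, 0, 0, 0], [0.001, 0, 0, 0]])

```text
time: 7.65
tool_pos: [506.7, -53.9, 26.8]
tcp_rot: [-1.571, 0.001, -2.938]
contact_force: [0.4, 0.4, 0.3]
grip_width: 92.1
```

```bash
python3 rel.py; python3 - <<'E'
from h import *
p,c=cap('wrist'); save(p,'w4.png')
E
```

```text
t 7.65 tcp in stand [-59.5 -20.2  26.8] force stand [0.42 0.28 0.27] grip 92.0686221512861
[[-1.0, 0.001, 0.0], [-0.0, -0.0, -1.0], [-0.001, -1.0, 0.0]]
```

View pics/w4.png

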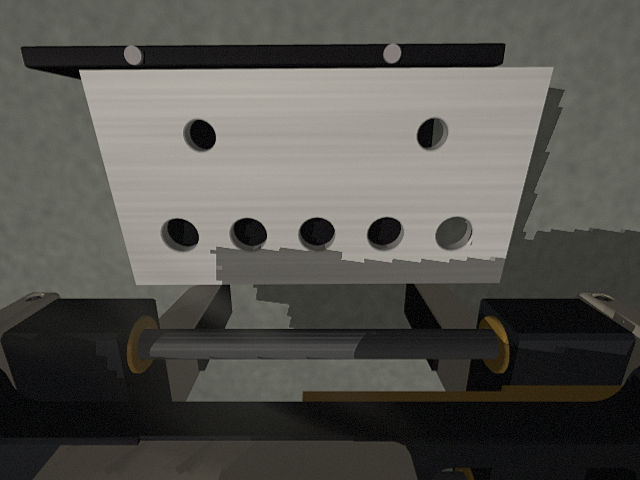

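The plate has come down again, with its far edge at rows 67–69 near the fence and holes at (200,135) and (432,134). I check the pose.

```bash
python3 - <<'E'
from fit import *
p,c=cap('wrist')
s=stand(p,c,np.array([[133.5,55],[392.5,53.5],[23,48],[505,44]]),[[49.5,45,47.5],[49.5,-45,47.5],[53,85,46],[53,-85,46]])
print('stand',s.x,s.fun.round(1))
r=plate5(p,c,np.array([[136,284],[81,69],[553,67],[500,282],[200,135],[432,134]]),C,[1,-19,0,.11,34],s.x)
print(r.x,r.fun.round(1))
E
```

```text
stand [ 5.59564246e+02 -2.28673428e+01  2.11544370e-01] [-0.   1.7  0.5  1.1 -3.5 -0.7  3.  -0.7]
[ 1.96775761e+00 -1.82602416e+01 -2.30857383e-03  1.02153995e-01
  3.32299575e+01] [ 0.  -0.  -0.4  0.2 -0.4 -0.4 -0.6  0.6  0.6 -0.1  0.7 -0.2]
```

The plate is square, at the fence, 18 mm short in +y, and back at tilt 0.10. I go round to the -y end and close the fingers.

Emit:
arm_command(deltas=[[0.01, 0, 0, 0], [0, -0.025, 0, 0], [0, -0.03, 0, 0], [-0.02, -0.005, 0.022, 0], [-0.02, 0, 0.03, 0]])

```text
time: 8.25
tool_pos: [546.9, -98.5, 88.6]
tcp_rot: [-1.57, 0.002, -2.936]
contact_force: [1.1, -0.6, -0.5]
grip_width: 91.7
```

Emit:
arm_command(deltas=[[-0.02, 0, 0.03, 0], [-0.02, 0, 0.03, 0], [0, 0, 0, 0], [0, 0, 0, 0], [0, 0, 0, 0]], claw=255)

```text
time: 8.75
tool_pos: [596.5, -148.5, 86.4]
tcp_rot: [-1.572, -0.001, -2.937]
contact_force: [-0.3, 0.8, -0.1]
grip_width: 56.2
```

```bash
python3 rel.py; python3 - <<'E'
from h import *
p,c=cap('wrist'); save(p,'w5.png')
E
```

```text
t 8.75 tcp in stand [   9.3 -130.9   86.4] force stand [-0.14  0.89 -0.11] grip 56.17092320187108
[[-1.0, -0.001, 0.001], [-0.001, 0.001, -1.0], [0.001, -1.0, -0.001]]
```

View pics/w5.png

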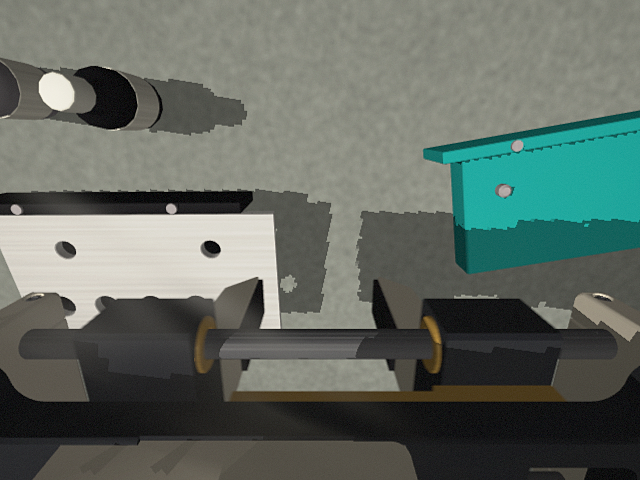

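The fingers are still closing. The plate's -y end is at column 279, left of the closed-finger centre at column 320, and the turquoise stand is clear at (455+,200). I finish closing, descend and then push in +y.

Emit:
arm_command(deltas=[[0, 0, 0, 0], [0, 0, 0, 0], [0, 0, 0, 0], [0, 0, 0, 0], [0, 0, 0, 0]])

```text
time: 9.3
tool_pos: [597.8, -149.3, 86.8]
tcp_rot: [-1.571, 0.0, -2.937]
contact_force: [0.3, -0.1, -0.8]
grip_width: 12.3
```

Emit:
arm_command(deltas=[[0, 0, 0, 0], [0, 0.02, 0, 0], [0, 0.02, 0, 0], [0, 0.016, 0, 0], [0, 0, 0, 0]])

```text
time: 9.8
tool_pos: [596.3, -148.8, 28.5]
tcp_rot: [-1.573, -0.004, -2.937]
contact_force: [-0.0, -0.5, -0.9]
grip_width: 0.4
```

Emit:
arm_command(deltas=[[0, 0, -0.002, 0], [0, 0, -0.001, 0], [0, 0, -0.001, 0], [0, 0, -0.001, 0], [0, 0, -0.001, 0]])

```text
time: 10.3
tool_pos: [596.8, -143.4, 31.2]
tcp_rot: [-1.57, 0.001, -2.937]
contact_force: [-0.1, 0.3, 0.3]
grip_width: 0.3
```

Emit:
arm_command(deltas=[[0, 0, -0.001, 0], [0, 0, -0.001, 0], [0, 0, -0.001, 0], [0, 0, -0.001, 0], [0, 0, -0.001, 0]])

```text
time: 10.8
tool_pos: [595.7, -138.7, 30.8]
tcp_rot: [-1.57, 0.0, -2.937]
contact_force: [0.9, -1.4, 0.4]
grip_width: 0.1
```

```bash
python3 rel.py
```

```text
t 10.8 tcp in stand [  10.5 -121.2   30.8] force stand [ 0.59 -1.6   0.41] grip 0.08778447056455237
[[-1.0, 0.0, 0.0], [-0.0, -0.0, -1.0], [-0.0, -1.0, 0.0]]
```

Emit:
arm_command(deltas=[[0, 0, -0.001, 0], [0, 0, -0.001, 0], [0, 0, -0.001, 0], [0, 0, -0.001, 0], [0, 0, -0.001, 0]])

```text
time: 11.3
tool_pos: [594.6, -133.6, 30.8]
tcp_rot: [-1.571, 0.0, -2.937]
contact_force: [0.5, -1.5, -0.1]
grip_width: 0.5
```

Emit:
arm_command(deltas=[[0, 0, -0.001, 0], [0, 0, -0.001, 0], [0, 0, -0.001, 0], [0, 0, -0.001, 0], [0, 0, -0.001, 0]])

```text
time: 11.8
tool_pos: [593.6, -128.7, 30.8]
tcp_rot: [-1.571, 0.0, -2.937]
contact_force: [-0.0, -0.6, -0.1]
grip_width: 0.0
```

```bash
python3 rel.py; python3 - <<'E'
from h import *
p,c=cap('wrist'); save(p,'w6.png')
E
```

```text
t 11.8 tcp in stand [  10.4 -110.9   30.8] force stand [-0.15 -0.6  -0.09] grip 0.036082361075613745
[[-1.0, 0.0, 0.0], [-0.0, -0.0, -1.0], [-0.0, -1.0, 0.0]]
```

View pics/w6.png

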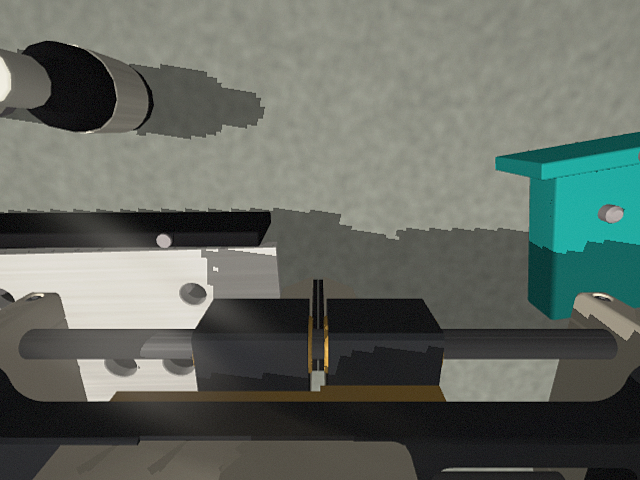

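The plate's end is still at about column 277 and the closed fingers near 318, so contact is not certain. I compute it.

```bash
python3 - <<'E'
from h import *
p,c=cap('wrist'); S=[560,-22.5,.207]; Q=R.from_euler('z',S[2]).as_matrix()
rel=lambda X:(X-[S[0],S[1],0])@Q
print('corner',rel(ray(p,c,[277,247],45)),'hole',rel(ray(p,c,[193,293],42)),'screw',rel(ray(p,c,[164,240],47.5)))
print('tcp px',proj(p,c,T()[:3,3]), 'tip', proj(p,c,T()[:3,3]-[0,0,8]))
print('fing -y/+y sides px',proj(p,c,np.array([[10,-111+a,30] for a in(-19,-10,10,19)])@Q.T+[S[0],S[1],0]))
E
```

```text
corner [[ 46.25534096 -92.09705292  45.        ]] hole [[ 22.79303129 -52.05970313  42.        ]] screw [[ 50.33583838 -45.01439236  47.5       ]]
tcp px [[319.97127846 303.58885711]] tip [[319.8940216  296.09864133]]
fing -y/+y sides px [[358.07083396 304.59740858]
 [340.30918096 304.62092129]
 [300.85301486 304.67315301]
 [283.10411536 304.69664884]]
```

The end is now at y = -92, so the plate moved 11 mm with the fingers and still touches the fence; 7 mm to go.

Emit:
arm_command(deltas=[[0, 0, -0.001, 0], [0, 0, -0.001, 0], [0, 0, -0.001, 0], [0, 0, -0.001, 0], [0, 0, 0, 0]])

```text
time: 12.4
tool_pos: [592.7, -124.6, 30.7]
tcp_rot: [-1.571, -0.0, -2.937]
contact_force: [0.1, -1.1, -0.3]
grip_width: 0.5
```

Emit:
arm_command(deltas=[[0, 0, -0.0005, 0], [0, 0, -0.0005, 0], [0, 0, -0.0005, 0], [0, 0, -0.0005, 0], [0, 0, 0, 0]])

```text
time: 12.9
tool_pos: [592.3, -122.7, 30.8]
tcp_rot: [-1.571, 0.0, -2.937]
contact_force: [0.1, 0.3, 0.2]
grip_width: 0.7
```

```bash
python3 rel.py; python3 - <<'E'
from h import *
p,c=cap('wrist'); a=p['img'][180:400,0:400,::-1]
q,d=cap('scene'); b=q['img'][200:330,240:420,::-1]
a=cv2.resize(a,None,fx=1.9,fy=1.9); b=cv2.resize(b,(249,180))
im=np.zeros((600,760,3),np.uint8); im[:418,:760]=a[:418,:760]; im[420:600,:249]=b; cv2.imwrite('pics/w7.png',im)
E
```

```text
t 12.9 tcp in stand [  10.4 -104.8   30.8] force stand [0.17 0.3  0.17] grip 0.6595312535753016
[[-1.0, 0.0, 0.0], [-0.0, 0.0, -1.0], [-0.0, -1.0, -0.0]]
```

View pics/w7.png

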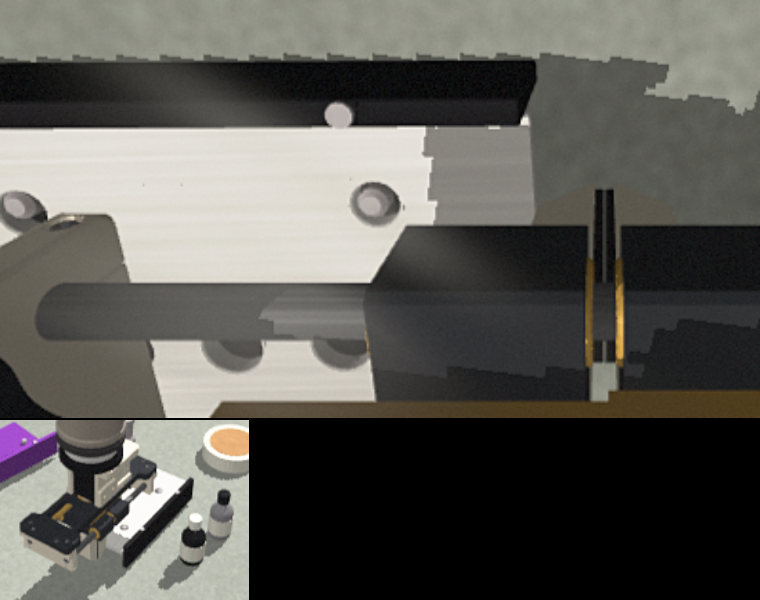

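Both pins now show inside their holes, at (372,203) and (22,207), and the plate end lines up with the fence end, so it looks dropped. I withdraw and check from above.

Emit:
arm_command(deltas=[[0, 0, 0.002, 0], [0, 0, 0.004, 0], [0, 0, 0.01, 0], [0, 0, 0.01, 0], [0, -0.02, 0, 0]])

```text
time: 13.5
tool_pos: [596.3, -149.9, 48.5]
tcp_rot: [-1.573, -0.004, -2.939]
contact_force: [-0.7, 0.0, 0.3]
grip_width: 0.3
```

Emit:
arm_command(deltas=[[0, -0.04, 0, 0], [0, -0.04, 0, 0], [0.02, -0.04, -0.02, 0], [0.03, 0, -0.045, 0], [0.03, 0, -0.045, 0]])

```text
time: 14.0
tool_pos: [502.6, -63.1, 172.0]
tcp_rot: [-1.569, 0.003, -2.939]
contact_force: [-1.1, 0.9, -0.4]
grip_width: 0.4
```

Emit:
arm_command(deltas=[[0.01, 0, -0.015, 0], [0, 0, 0, 0], [0, 0, 0, 0]])

```text
time: 14.3
tool_pos: [490.9, -50.8, 171.3]
tcp_rot: [-1.57, 0.002, -2.937]
contact_force: [-0.3, -0.5, 0.1]
grip_width: 0.2
```

```bash
python3 rel.py; python3 - <<'E'
from h import *
p,c=cap('wrist'); save(p,'w8.png',(140,0,520,290),2.05)
for n in ['ink_a','grip','tape']:
  for d in vision.find_in(p,n)[:2]: print(n,d['confidence'],(c@np.r_[d['xyz'],1])[:3])
E
```

```text
t 14.3 tcp in stand [-74.3 -13.8 171.3] force stand [-0.44 -0.43  0.09] grip 0.24599158339684807
[[-1.0, 0.002, 0.0], [-0.0, -0.001, -1.0], [-0.002, -1.0, 0.001]]
ink_a 0.89 [656.22417236 -15.50556285  33.41859468]
ink_a 0.75 [651.00124436  43.87499973  19.59253916]
grip 0.63 [443.47453819  92.53181813  45.77689047]
tape 0.8 [557.84437579 194.38995076  24.88284674]
```

View pics/w8.png

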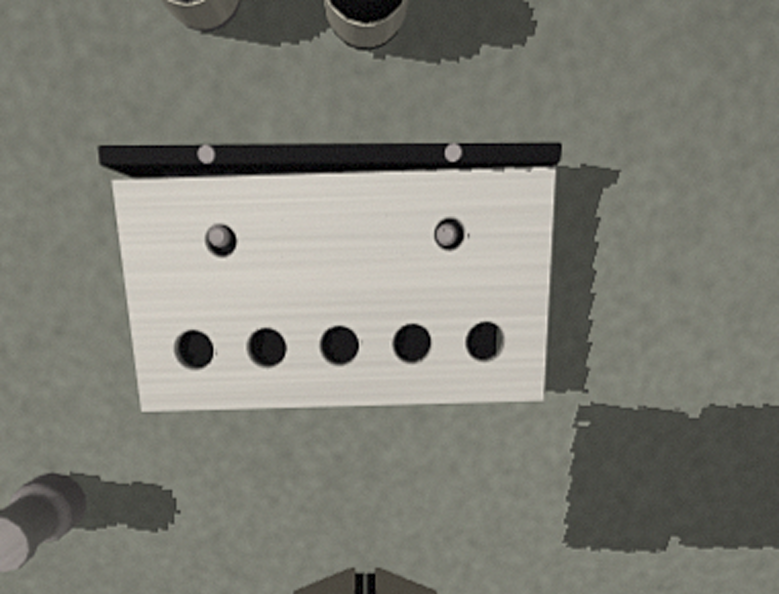

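Both pins show inside their holes (left pin (216,235) in hole (220,240), right (446,232) in (449,233)). The plate is turned slightly, with its left end off the fence. I fit the pose freely to check height and tilt.

```bash
python3 - <<'E'
from fit import *
p,c=cap('wrist'); f=lambda l:np.array(l)/2.05+[140,0]
s=stand(p,c,f([[206,154],[453,152.5],[99,147],[561,143]]),[[49.5,45,47.5],[49.5,-45,47.5],[53,85,46],[53,-85,46]])
print('stand',s.x,s.fun.round(1))
uv=f([[142,411],[113,181],[555,168],[543,401],[220.5,240],[449,233.5]])
r=plate5(p,c,uv,C,[1,0,0,0.02,30],s.x); print('x,y,yaw,tilt,z',r.x.round(3),r.fun.round(1))
def g(q):
    X=np.array(C)@R.from_euler('zyx',q[2:5]).as_matrix().T+[q[0],q[1],q[5]]
    return proj(p,c,X@rz(s.x[2]).T+[s.x[0],s.x[1],0])
r=least_squares(lambda q:(g(q)-uv).ravel(),[1,0,0,0,0,30],x_scale=[10,10,.1,.1,.1,10]); print('+roll',r.x.round(3),r.fun.round(1))
pl=rz(s.x[2])@np.array([[22,45,36],[22,-45,36]]).T; print('pins px',((proj(p,c,pl.T+[s.x[0],s.x[1],0])-[140,0])*2.05).round(0))
E
```

```text
stand [ 5.59490164e+02 -2.29733252e+01  2.10790567e-01] [-0.1  0.6  0.3  0.4 -1.4 -0.4  1.3 -0.3]
x,y,yaw,tilt,z [-4.4000e-01 -1.3900e+00  2.0000e-02 -9.0000e-03  2.8099e+01] [-0.3  0.  -0.2 -0.3 -0.2 -0.3 -0.1 -0.3  0.5  0.4  0.3  0.4]
+roll [-4.4300e-01 -1.2460e+00  1.9000e-02  8.0000e-03 -1.2000e-02  2.8211e+01] [-0.2 -0.2 -0.  -0.1 -0.1 -0.4 -0.1 -0.   0.3  0.4  0.1  0.4]
pins px [[218. 237.]
 [448. 235.]]
```

```bash
python3 -c "
from h import *
print(job.close_job(), bot.get_obs()['contact_force'])"
```

```text
the job is handed in; nothing more can be done
the job is handed in; nothing more can be done
```

The plate is seated on both pins and lies flat, and the job is handed in. I pushed it square against the fence with both open fingers, then nudged it about 18 mm in +y with the closed fingers until both holes dropped.

**Last checks:**
- **Pins:** both show inside their holes, about 1–2.5 mm off centre against the 3.5 mm allowed.
- **Level and height:** the fitted tilt is about 0.01 rad. The fitted height is about 28 mm against 30 mm nominal, which is within the calibration error.
- **Gripper:** it is clear of everything, with the TCP at about 171 mm and no contact force.

**What went wrong or stayed unsure:**
- **Tipping:** the fence push briefly tipped the plate to about 0.24 rad, against the 0.3 rad limit. I backed off and it settled back to 0.10 rad.
- **Turn:** the plate rests about 0.02 rad out of square, within the holes' play.
- **Bystanders:** I only rechecked the ink bottles, grip and tape. The network placed some of them 4–14 mm from its first readings, and both bottles were cut off in that view. I put this down to the different and partial views, since no planned move came near them. I did not recheck the cup, jar or driver.

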